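# Pulse the desk coffee grinder

### The job

Get the little coffee grinder on the desk going for a pulse: raise its hinged dust cover and lay it back gently on its stop, put the filled grinding cup (the steel one with the finger bar and the two lugs) down into the bayonet socket, and twist it clockwise against its return spring to half way, where the bar points at the long ridge 45 degrees round, but not on into the lock click. The grinder runs only while the cup is held there, so finish with the gripper still holding it at half way, and leave the other things on the desk where they are.

Things in the scene. Friction and masses are not known exactly. Their poses are not given: they have to be found in the camera images.
- grinder_base: Grinder's motor base: black round drum, 112 mm across, 68 mm high, held to the desk by suction feet, immovable. Origin at the centre of its underside; +x to its rear (cover hinge side), -x its front, +y its left, z up. In its top is a round well with a steel bayonet collar, under which the cup's lugs can turn only clockwise (seen from above).
- socket (a point): Centre of the collar's upper face, 70 mm above the desk, on the socket's vertical axis (as the base's origin). The collar's bore is 58 mm across and 8 mm deep; two notches, at the front (-x) and the rear (+x), 14 mm wide, let the cup's lugs through.
- half_mark (a point): Long raised ridge (12 mm) on the base's top, 45 mm from the socket axis, front-left: 45 degrees clockwise of the small open ring at the front (insert mark), half way to the round stud at the left, +y (locked). A bar end above a mark tells the cup's position.
- cover (a joint): Angle of the dust cover, a grey plastic disc 88 mm across, 5 mm thick, lying over the socket (mid-plane 74.5 mm above the desk): 0 shut, 2.0 leaning back on its stop. It weighs 60 g on a nearly free hinge: it falls shut before upright and falls back beyond it.
- cover_hinge (a point): Middle of the cover's hinge axis, 49 mm behind the socket axis, 74.5 mm above the desk; the axis runs along the base's y.
- cover_lip (a point): Grip point of the cover's finger lip, a bar 20 mm wide (along y), 8 mm thick, in the cover's plane, that sticks out over the base's front edge. The lip ends 9 mm ahead of this point; the disc begins 28 mm, the hinge axis lies 121 mm behind it. Space below and beside it is free.
- grinding_cup: Closed steel cup, 64 mm across, 100 mm tall with its bar, 0.2 to 0.3 kg. Origin at the centre of its underside, z up, x along the bar. Its neck (lowest 18 mm) is 54.6 mm across; the shoulder above it rests on the collar when seated, the underside then 52 mm above the desk. A half turn of the cup makes no difference.
- cup_bar (a point): On the cup's axis, 94 mm above its underside, in the finger bar: black, 50 mm long (x), 14 mm thick (y), standing 28 mm high on the cup's flat top (72 mm up, bar top 100 mm). Space to grip it from above.
- cup_lug (a point): Tip of one of the cup's two lugs, at +x and -x below the bar's ends: 33 mm from the axis, 11 mm wide, 3 to 8 mm above the underside. They enter the collar's notches when the bar lies front to rear on the base.
- drive_ring (a joint): Angle of the sprung ring under the collar that the lugs push, clockwise from above. 0 at rest; after about 0.05 rad of free play it follows the cup, so it reads about 0.73 with the cup 45 degrees round. Its spring (0.05 N m at first, 0.18 at half way) turns the cup back if let go. From about 1.0 the lugs meet the lock catch, which clicks at about 1.5.
- canister: Bystander: bean canister of the same steel, 64 mm across, 100 mm tall, with a round knob lid and no bar or lugs. Origin under its centre.
- mug: Bystander: white mug, 78 mm across, 90 mm tall, handle at +y. Origin under its centre.
- phone: Bystander: black phone lying flat, 148 x 72 x 8 mm. Origin under its centre.
- stapler: Bystander: stapler, 34 x 136 x 50 mm. Origin under its centre.
- car_keys: Bystander: bunch of keys, 84 x 118 x 8 mm. Origin under its centre.
- usb_stick: Bystander: USB stick, 17 x 48 x 8 mm. Origin under its centre.
- tape_roll: Bystander: roll of tape lying flat, 96 mm across, 25 mm high. Origin under its centre.
Mind the look-alikes: they are no part of the job. Leave any red or yellow look-alike of the grinding_cup alone.

How it is judged:
By the outcome, as a careful person would: the job done as asked, in the order asked, and still so for the second after the job is handed in, while the arm keeps its last pose, push and grip.
It also fails if it takes over 58 s, if anything falls off the work surface, if the arm or the gripper's body presses on something with over 40 N, if the wrist force passes 120 N, or if a joint passes its speed limit or range.

### The arm

A 6-joint arm with a two-finger parallel gripper is mounted at the origin on a cart in front of the work surface, level with it; the furniture and walls round the work are solid. World frame = base frame: x ahead of the robot, y to its left, z up, the work surface at z = 0. Lengths are in m, angles in rad, forces in N, time in s.
With the tool pointing down it reaches from about 0.375 to 0.9 m from the base axis. Payload 3.1 kg.
Tool frame: the origin (TCP) lies at the very end of the fingers, on their centre line; the grasp point (between the pads) lies 19 mm behind it (manip.hold_point_z is the distance from the TCP to the grasp point, in m); y points along the fingers, z is the direction in which the jaws open and shut, and the axes are right-handed (so a half turn about y gives the same grasp; the last joint's range is limited). The gripper opens to 85 mm and grips with 20 to 120 N. Pads are 22 mm wide; open, the fingers measure 114 mm over their backs; the gripper's body (76 mm by 85 mm) begins 54 mm behind the grasp point. The pads swing forward as they close: fully open they stand 13 mm farther back than shut.
Start: joints at [-0.178, 0.527, 1.433, -0, 1.181, -0.178], TCP at [0.625, 0, 0.231] pointing down, gripper open.
Joint ranges: [-3.08, 3.08], [-0.75, 2.2], [0.22, 2.44], [-1.43, 4.57], [0, 2.65], [-2.85, 2.85]. Speed limits (rad/s): [2.79, 2.79, 3.14, 3.14, 3.14, 3.14].

### API

Orientations are given as a unit quaternion [x, y, z, w].
In Python, from station import manip, eyes, workorder gives the robot as it stands. The module is installed in compiled form; this text tells all that it offers.
- The arm moves only by the shell command python3 -m jog 'ROWS' [OPENING] [FORCE]. ROWS is JSON, a list of rows, each a list of 2 entries, a list of its own where there are three numbers: the shift along the tool's x, y, z in cm, then the turn about the tool's y in rad. A call has 1 to 20 rows; each row is the pose to reach, as a shift and turn from the pose commanded when the call began, along the tool's axes at that moment; what a row does not reach only later rows make up. A row lasts 1/12 s, in which the tool goes at most 41.7 mm and 7.16 degrees, less where a joint would pass 70% of its speed; a pose out of reach is approached as far as the arm can. A call with a gripper value outside its range is refused whole. OPENING is the finger opening in cm, from 0 to 8.54, set as the call begins (- or left out, the last holds). The fingers move at their own pace and stop on an object; FORCE is the grip in N (left out, the last holds). Time passes only in rows, so rows that repeat a pose let the fingers close. It gives the time, the measured TCP pose, the force and the opening at its end, in the units of the state.
- manip.sense(): the state, without advancing time (a new reading comes with each control period).
- eyes.snapshot(name): name is "scene" or "top"; returns a dict with "frame" (420x560x3 uint8, red, green, blue), "vfov" (degrees; the focal length in pixels is half the picture's height over the tangent of half this angle, whatever the lens; pixels are square), "cx", "cy" (the principal point, pixels), "rvec" (rotation vector, rad) and "tvec" (3), from world to camera coordinates, as OpenCV has them. Camera axes: x right, y down, z forward; pixel columns grow to the right and rows downward; lengths in m; the calibration is good to about 2 mm. A picture is of the moment at which its call begins. There is no depth.
- workorder.sign_off(): hands the job in, once; it reports no verdict.
The state is a dict: "t": time; "q": joint angles; "qd": joint speeds; "tau": joint torques, N m; "tcp_pos": TCP position; "tool_rot": TCP orientation; "force": force on the tool from outside, world axes, zero at the start; "ft_torque": the same for the moment, N m; "finger_gap": opening from 0.0 (shut) to 1.0 (fully open).
Only numpy, scipy, OpenCV 4.12 (cv2) and the standard library are available. Lean on these libraries where they do the work, as an engineer would, in place of code of your own. Each camera call takes 0.05 s, during which the arm holds its last target. There are 200 camera calls.

## Working session

There is one attempt and no reset: what is moved stays moved. The work goes in short steps, Python scripts to look and compute and a shell command to move; the robot and the scene stay as the last step left them, time stands still between calls to the robot, and variables do not carry over. Pictures are saved under pics/ and viewed, about 8 in all and at most 12, crops included, and the job is handed in when it is done.

```bash
mkdir -p pics; cat > h.py <<'E'
import numpy as np, cv2
from station import manip, eyes, workorder
from scipy.spatial.transform import Rotation as R
def snap(n,save=None):
    s=eyes.snapshot(n); f=cv2.cvtColor(np.asarray(s["frame"]),cv2.COLOR_RGB2BGR)
    if save: cv2.imwrite("pics/"+save,f)
    h=f.shape[0]; fl=h/2/np.tan(np.radians(s["vfov"])/2)
    K=np.array([[fl,0,s["cx"]],[0,fl,s["cy"]],[0,0,1.]])
    Rm=cv2.Rodrigues(np.array(s["rvec"],float))[0]; t=np.array(s["tvec"],float)
    return dict(f=f,K=K,R=Rm,t=t,keys=list(s.keys()))
def ray(c,uv):
    d=c["R"].T@np.linalg.inv(c["K"])@np.array([uv[0],uv[1],1.]); return -c["R"].T@c["t"],d/np.linalg.norm(d)
def onz(c,uv,z):
    o,d=ray(c,uv); return o+d*(z-o[2])/d[2]
def proj(c,P):
    p=c["K"]@(c["R"]@np.array(P,float)+c["t"]); return p[:2]/p[2]
E
python3 - <<'E'
from h import *
a=snap("scene","s0.png");b=snap("top","t0.png")
for c in(a,b): print(c["K"][0,0],c["K"][:2,2],-c["R"].T@c["t"],c["R"][2],c["keys"])
s=manip.sense(); print(s, manip.hold_point_z)
print(R.from_quat(s["tool_rot"]).as_matrix())
E
```

```text
451.51806721482336 [277.26062075 210.14720752] [ 0.00378003 -0.98523685  0.88920134] [ 0.3639681   0.6612971  -0.65590653] ['frame', 'vfov', 'cx', 'cy', 'rvec', 'tvec']
442.63048272854587 [279.2729128  207.41216233] [ 0.22747263 -0.14466499  1.47856166] [ 0.15909061  0.00561962 -0.98724799] ['frame', 'vfov', 'cx', 'cy', 'rvec', 'tvec']
{'t': 0.1, 'q': array([-1.78500504e-01,  5.28368950e-01,  1.43376681e+00,  1.39649390e-05,
        1.18137239e+00, -1.78498504e-01]), 'qd': array([-0.00119802, -0.00120927, -0.00149189, -0.00152969, -0.00013133,
        0.00110882]), 'tau': array([ 4.33945943e-04, -4.43301880e+01, -1.78587180e+01, -2.04061280e-04,
        3.88642526e-03,  1.10165692e-05]), 'tcp_pos': array([6.24370306e-01, 1.46654072e-04, 2.30436408e-01]), 'tool_rot': array([-0.50038043,  0.5005605 , -0.4994427 ,  0.49961545]), 'force': array([ 0.91605142,  0.36497683, -0.32280707]), 'ft_torque': array([0.07980465, 0.02786488, 0.03444576]), 'finger_gap': 1.0001303428028285} 0.0187
[[-7.64557759e-06 -1.88276983e-03  9.99998228e-01]
 [-9.99999938e-01  3.52818785e-04 -6.98131292e-06]
 [-3.52805015e-04 -9.99998165e-01 -1.88277241e-03]]
```

View pics/s0.png

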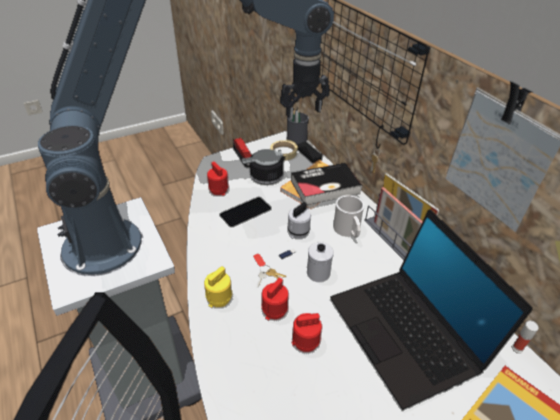

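View pics/t0.png

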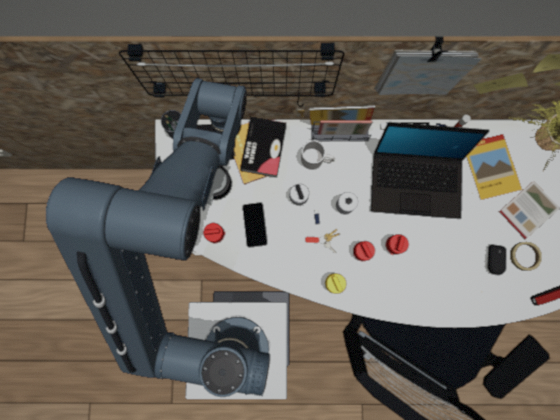

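Scene: the black grinder is at about (267,165) and the steel cup with the bar at (299,222). The round-knobbed steel canister is at (320,262). Red look-alikes are at (218,180), (275,300) and (307,332), with a yellow one at (218,288). I'll enlarge to confirm the cup and the grinder.

```bash
python3 - <<'E'
import cv2,numpy as np
a=cv2.imread("pics/s0.png");b=cv2.imread("pics/t0.png")
A=cv2.resize(a[120:280,200:360],(560,560),interpolation=cv2.INTER_CUBIC)
B=cv2.resize(b[150:225,265:365],(240,180),interpolation=cv2.INTER_CUBIC)
C=cv2.resize(b[150:225,180:280],(240,180),interpolation=cv2.INTER_CUBIC)
o=np.zeros((560,800,3),np.uint8);o[:,:560]=A;o[:180,560:]=B;o[190:370,560:]=C
cv2.imwrite("pics/c0.png",o)
E
```

```text
(no output)
```

View pics/c0.png

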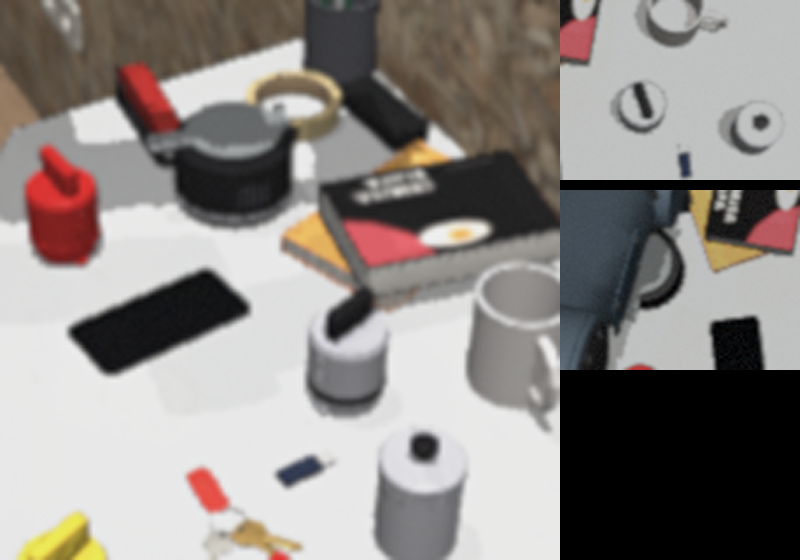

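```bash
python3 - <<'E'
from h import *
a=snap("scene");b=snap("top")
g=lambda x,y:(200+x/3.5,120+y/3.5)
for n,u,z in[("lip",g(163,145),.0785),("disc",g(235,130),.077),("hinge",g(283,106),.08),("cupbar near",g(337,328),.1),("bar far",g(365,297),.1),("stapler near",g(165,155),.03),("stap far",g(128,72),.04)]:
    print(n,onz(a,u,z).round(4))
k=lambda x,y:(265+x/2.4,150+y/2.4)
for n,u,z in[("bar1",k(77,86),.1),("bar2",k(88,115),.1),("canknob",k(201,122),.1)]: print(n,onz(b,u,z).round(4))
# cover pixels in top
print(proj(b,onz(a,g(235,130),.077)),proj(b,onz(a,g(163,145),.0785)))
E
```

```text
lip [0.4777 0.0803 0.0785]
disc [0.5467 0.0741 0.077 ]
hinge [0.6018 0.0849 0.08  ]
cupbar near [ 0.4797 -0.2252  0.1   ]
bar far [ 0.517  -0.2037  0.1   ]
stapler near [0.5008 0.1284 0.03  ]
stap far [0.523  0.2609 0.04  ]
bar1 [ 0.5192 -0.1933  0.1   ]
bar2 [ 0.4802 -0.2076  0.1   ]
canknob [ 0.471  -0.3563  0.1   ]
[214.35010617 178.90297139] [211.81736199 199.75245651]
```

```bash
python3 -m jog '[[[4,0,-1],0],[[8,0,-3],0],[[12,0,-5],0],[[16,0,-7],0],[[20,0,-9],0],[[24,0,-10],0],[[28,0,-10],0],[[31,0,-10],0],[[31,0,-10],0]]' 8.5 40
python3 - <<'E'
from h import *
import cv2
a=snap("scene","s1.png");b=snap("top","t1.png")
A=cv2.resize(a["f"][120:220,210:350],(560,400),interpolation=cv2.INTER_CUBIC)
B=cv2.resize(b["f"][140:240,170:310],(560,400),interpolation=cv2.INTER_CUBIC)
B2=B[:,80:320]; A2=A
o=np.zeros((600,800,3),np.uint8);o[:400,:560]=A2;o[:400,560:]=B2
o[400:]=cv2.resize(b["f"],(800,600))[200:400]
cv2.imwrite("pics/c1.png",o)
E
```

```text
t: 0.95
tcp_pos: [0.5249, -0.3185, 0.2316]
tool_rot: [0.499, -0.499, 0.504, -0.498]
force: [0.3, -0.4, -0.6]
finger_gap: 0.995
```

View pics/c1.png

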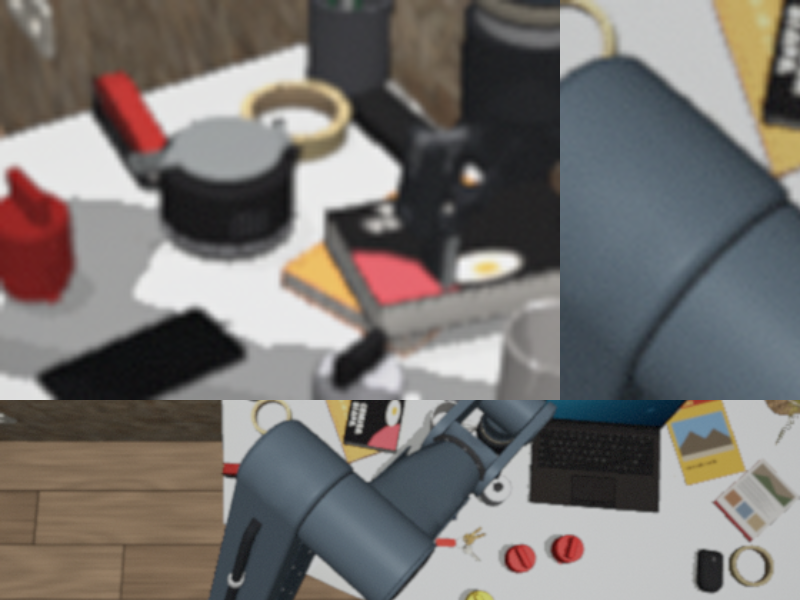

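```bash
python3 -m jog '[[[3,0,-3],0],[[6,0,-6],0],[[8,0,-10],0],[[11,0,-13],0],[[14,0,-16],0],[[17,0,-19],0],[[20,0,-22],0],[[22,0,-24],0],[[22,0,-24],0],[[22,0,-24],0]]'
python3 - <<'E'
from h import *
import cv2
a=snap("scene","s2.png");b=snap("top","t2.png")
A=cv2.resize(a["f"][130:250,210:350],(560,480),interpolation=cv2.INTER_CUBIC)
B=cv2.resize(b["f"][150:230,180:240],(240,320),interpolation=cv2.INTER_CUBIC)
o=np.zeros((600,800,3),np.uint8);o[:480,:560]=A;o[:320,560:]=B
o[330:,440:]=cv2.resize(b["f"],(360,270))
cv2.imwrite("pics/c2.png",o)
E
```

```text
t: 1.88
tcp_pos: [0.2844, -0.5298, 0.231]
tool_rot: [-0.499, 0.501, -0.5, 0.5]
force: [-0.1, 1.5, -0.3]
finger_gap: 0.998
```

View pics/c2.png

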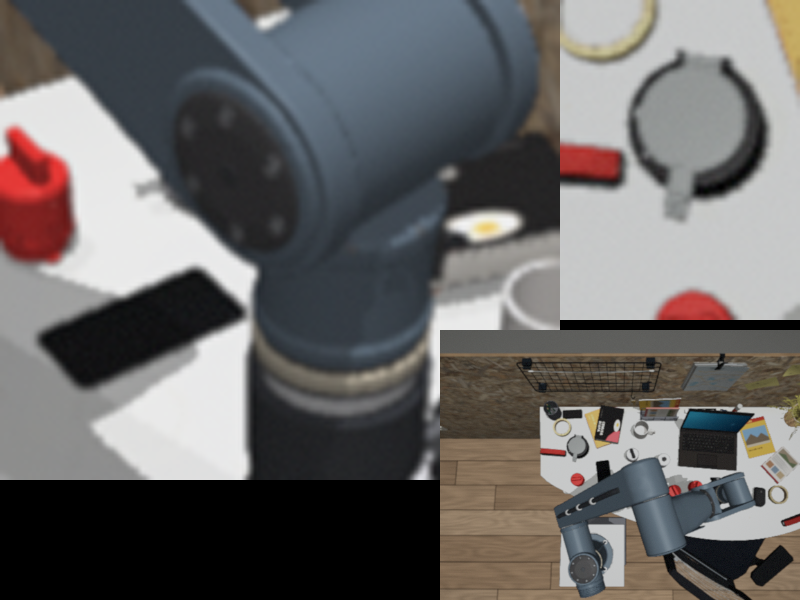

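The top view now clearly shows the grinder, with its disc at about (213,180), lip at (209,199) and hinge at (216,166). Next I'll measure with masks.

```bash
cat > m.py <<'E'
from h import *
import sys
b=snap("top"); f=b["f"]; 
g=cv2.GaussianBlur(cv2.resize(f,None,fx=4,fy=4,interpolation=cv2.INTER_CUBIC),(5,5),0)
hsv=cv2.cvtColor(g,cv2.COLOR_BGR2HSV)
px=lambda p:((p[0]+.5)/4-.5,(p[1]+.5)/4-.5)
v=hsv[...,2]; s=hsv[...,1]
roi=np.zeros(v.shape,np.uint8); roi[155*4:208*4,192*4:236*4]=255
m=((v>100)&(v<178)&(s<50)).astype(np.uint8)*255&roi
m=cv2.morphologyEx(m,cv2.MORPH_OPEN,np.ones((9,9)))
cs=sorted(cv2.findContours(m,0,2)[0],key=cv2.contourArea)[-1:]
c=cs[0]; print("area",cv2.contourArea(c)/16,cv2.boundingRect(c))
W=np.array([onz(b,px(p[0]),.077)[:2] for p in c])
np.save("cover.npy",W)
# circle fit, robust
from scipy.optimize import least_squares
r=least_squares(lambda q:np.hypot(W[:,0]-q[0],W[:,1]-q[1])-q[2],[.547,.075,.044],loss="cauchy",f_scale=.0008)
print("disc",r.x); cx=r.x[:2]
d=np.hypot(*(W-cx).T); L=W[d>.055]; F=L[L[:,0]<cx[0]]; H=L[L[:,0]>cx[0]]
for n,Q in(("lip",F),("hinge",H)):
    if len(Q)>8:
        a=cv2.minAreaRect((Q*1000).astype(np.float32)); print(n,a,"far",d[(W[:,0]<cx[0]) if n=="lip" else W[:,0]>cx[0]].max())
        q=np.array(a[0])/1000-cx; print("  dir deg",np.degrees(np.arctan2(*((-q if n=="lip" else q)[::-1]))))
vis=g[140*4:230*4,180*4:310*4].copy(); cv2.drawContours(vis,[c-np.array([180*4,140*4])],-1,(0,255,0),1)
# cup
roi=np.zeros(v.shape,np.uint8); roi[178*4:210*4,284*4:316*4]=255
m=((v<75)).astype(np.uint8)*255&roi
for k in sorted(cv2.findContours(m,0,2)[0],key=cv2.contourArea)[-2:]:
    if cv2.contourArea(k)<200: continue
    cv2.drawContours(vis,[k-np.array([180*4,140*4])],-1,(0,0,255),1)
    P=np.array([onz(b,px(p[0]),.1)[:2]*1000 for p in k],np.float32); a=cv2.minAreaRect(P)
    bx=cv2.boxPoints(a); e=[bx[1]-bx[0],bx[2]-bx[1]]; e=max(e,key=np.linalg.norm)
    print("bar",a,"dir deg",np.degrees(np.arctan2(e[1],e[0]))%180)
cv2.imwrite("pics/v.png",vis)
E
python3 m.py
```

```text
area 671.40625 (796, 653, 110, 169)
disc [0.54516667 0.07984472 0.04391033]
lip ((477.15557861328125, 89.96427917480469), (31.874929428100586, 22.72133445739746), 0.09091237187385559) far 0.08470635895751913
  dir deg -8.46310378489524
bar ((500.88250732421875, -199.18798828125), (45.836673736572266, 10.400362014770508), 19.445295333862305) dir deg 19.4453
```

View pics/v.png

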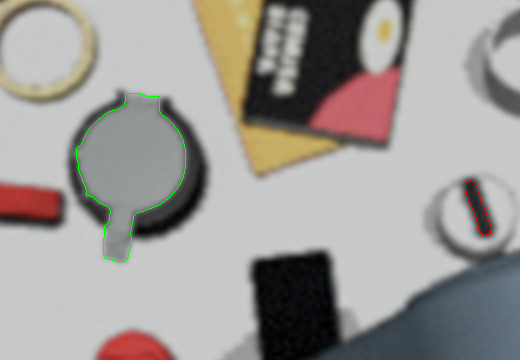

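```bash
cat > m2.py <<'E'
from h import *
from scipy.optimize import least_squares
a=snap("scene")
px=lambda p:((p[0]+.5)/4-.5,(p[1]+.5)/4-.5)
def big(n): return cv2.GaussianBlur(cv2.resize(cv2.imread("pics/"+n),None,fx=4,fy=4,interpolation=cv2.INTER_CUBIC),(5,5),0)
out=[]
for n in("s0.png","s1.png"):
    g=big(n);hsv=cv2.cvtColor(g,cv2.COLOR_BGR2HSV);v=hsv[...,2];s=hsv[...,1]
    roi=np.zeros(v.shape,np.uint8); roi[143*4:176*4,240*4:290*4]=255
    m=((v>85)&(v<178)&(s<50)).astype(np.uint8)*255&roi
    m=cv2.morphologyEx(m,cv2.MORPH_OPEN,np.ones((7,7)))
    c=max(cv2.findContours(m,0,2)[0],key=cv2.contourArea)
    W=np.array([onz(a,px(p[0]),.077)[:2] for p in c])
    r=least_squares(lambda q:np.hypot(W[:,0]-q[0],W[:,1]-q[1])-q[2],[.547,.075,.044],loss="cauchy",f_scale=.0008)
    print(n,"disc",r.x)
    cv2.drawContours(g,[c],-1,(0,255,0),1)
    roi[:]=0; roi[200*4:222*4,284*4:312*4]=255
    m=((v<70)).astype(np.uint8)*255&roi
    k=max(cv2.findContours(m,0,2)[0],key=cv2.contourArea); cv2.drawContours(g,[k],-1,(0,0,255),1)
    q=k[:,0]; 
    for nm,p in(("topmost",q[q[:,1].argmin()]),("left",q[q[:,0].argmin()]),("right",q[q[:,0].argmax()]),("bot",q[q[:,1].argmax()])): print(nm,px(p),onz(a,px(p),.1)[:2].round(4),onz(a,px(p),.072)[:2].round(4))
    out.append(g[140*4:240*4,230*4:320*4])
cv2.imwrite("pics/v2.png",np.hstack(out))
W=np.load("cover.npy");c=np.array([.5452,.0798]);d=np.hypot(*(W-c).T)
for n,Q in(("hinge",W[(d>.0475)&(W[:,0]>c[0])]),("lip",W[(d>.055)&(W[:,0]<c[0])])):
    Q=Q-c;print(n,len(Q),Q.mean(0),np.degrees(np.arctan2(Q[:,1],Q[:,0])).min()%360,(np.degrees(np.arctan2(Q[:,1],Q[:,0]))%360).max(),(np.degrees(np.arctan2(Q[:,1],Q[:,0]))%360).min(), Q[np.abs(Q[:,0]).argmax()])
E
python3 m2.py
```

```text
s0.png disc [0.54472421 0.07884231 0.0449828 ]
topmost (np.float64(302.875), np.float64(201.875)) [ 0.52   -0.1911] [ 0.5383 -0.163 ]
left (np.float64(293.375), np.float64(211.625)) [ 0.477  -0.2144] [ 0.4938 -0.187 ]
right (np.float64(306.125), np.float64(205.375)) [ 0.5204 -0.2079] [ 0.5387 -0.1803]
bot (np.float64(294.375), np.float64(216.125)) [ 0.4704 -0.2312] [ 0.487  -0.2045]
s1.png disc [0.54484158 0.07768695 0.04430199]
topmost (np.float64(302.875), np.float64(201.875)) [ 0.52   -0.1911] [ 0.5383 -0.163 ]
left (np.float64(292.875), np.float64(213.625)) [ 0.4718 -0.2208] [ 0.4884 -0.1937]
right (np.float64(306.125), np.float64(205.375)) [ 0.5204 -0.2079] [ 0.5387 -0.1803]
bot (np.float64(294.375), np.float64(216.625)) [ 0.4695 -0.2329] [ 0.486  -0.2062]
hinge 10 [ 0.05254148 -0.00427101] 338.4176425238826 355.4544757537866 7.318432723255254 [ 0.05497583 -0.00437065]
lip 30 [-0.07263394  0.00910391] 180.06805500057501 180.96020660005559 158.92746908139625 [-0.08398376  0.01133598]
```

View pics/v2.png

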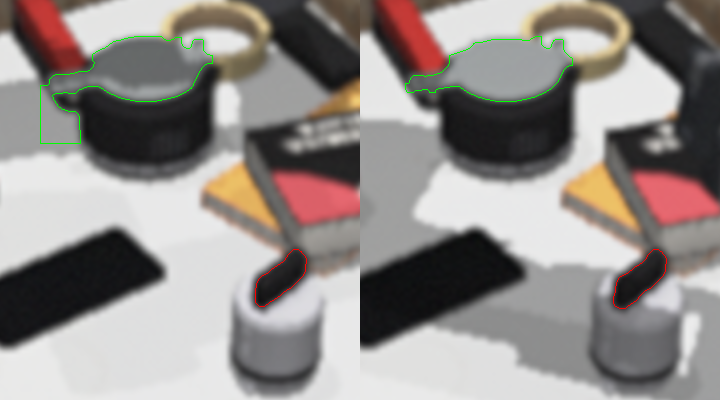

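```bash
python3 -m jog '[[[-3.8,0,1.2],-0.09],[[-7.6,0,2.4],-0.18],[[-11.4,0,3.6],-0.27],[[-15.3,0,4.8],-0.36],[[-19.2,0,6],-0.45],[[-23.1,0,7.2],-0.54],[[-27,0,8.4],-0.63],[[-31,0,9.6],-0.72],[[-34.8,0,10.7],-0.81],[[-38.7,0,11.8],-0.9],[[-42.6,0,13],-0.99],[[-46.5,0,14.2],-1.08],[[-50.4,0,15.4],-1.17],[[-54.3,0,16.6],-1.26],[[-58.2,0,17.8],-1.35],[[-61.8,0,18.9],-1.44],[[-61.8,0,18.9],-1.44],[[-61.8,0,18.9],-1.44]]'
cat > st.py <<'E'
from h import *
s=manip.sense();M=R.from_quat(s["tool_rot"]).as_matrix()
print("t",s["t"],"p",s["tcp_pos"].round(4),"q",s["q"].round(3));print("x",M[:,0].round(3),"z",M[:,2].round(3),"ang",np.degrees(np.arctan2(M[1,2],M[0,2])).round(2),"F",s["force"].round(1),"T",s["ft_torque"].round(2),"gap",round(s["finger_gap"]*85.4,1))
E
python3 st.py
```

```text
t: 3.58
tcp_pos: [0.4733, 0.0912, 0.2314]
tool_rot: [0.706, -0.044, 0.044, -0.706]
force: [0.6, 0.1, -0.1]
finger_gap: 0.993
t 3.5833 p [0.4733 0.0912 0.2314] q [-0.042  0.336  1.782 -0.     1.024 -1.488]
x [ 0.992 -0.124 -0.   ] z [ 0.124  0.992 -0.   ] ang 82.89 F [ 0.6  0.1 -0.1] T [-0.    0.03 -0.06] gap 84.8
```

```bash
python3 -m jog '[[[0,2,-0.3],0],[[0,5,-0.3],0],[[0,8,-0.3],0],[[0,10.5,-0.3],0],[[0,12.5,-0.3],0],[[0,14.5,-0.3],0],[[0,16,-0.3],0],[[0,17.2,-0.3],0],[[0,17.4,-0.3],0],[[0,17.4,-0.3],0]]' 4.2 25; python3 st.py
python3 - <<'E'
from h import *
a=snap("scene","s3.png")
cv2.imwrite("pics/c3.png",cv2.resize(a["f"][110:220,200:340],(770,605))[:600])
E
```

```text
t: 4.42
tcp_pos: [0.4726, 0.0844, 0.0569]
tool_rot: [0.706, -0.048, 0.046, -0.705]
force: [0.8, 0.8, 0.6]
finger_gap: 0.493
t 4.4167 p [0.4726 0.0844 0.0569] q [-0.057  0.643  1.929 -0.     0.573 -1.495]
x [ 0.991 -0.132 -0.002] z [ 0.132  0.991 -0.   ] ang 82.43 F [0.8 0.8 0.6] T [ 0.01  0.05 -0.04] gap 42.1
```

View pics/c3.png

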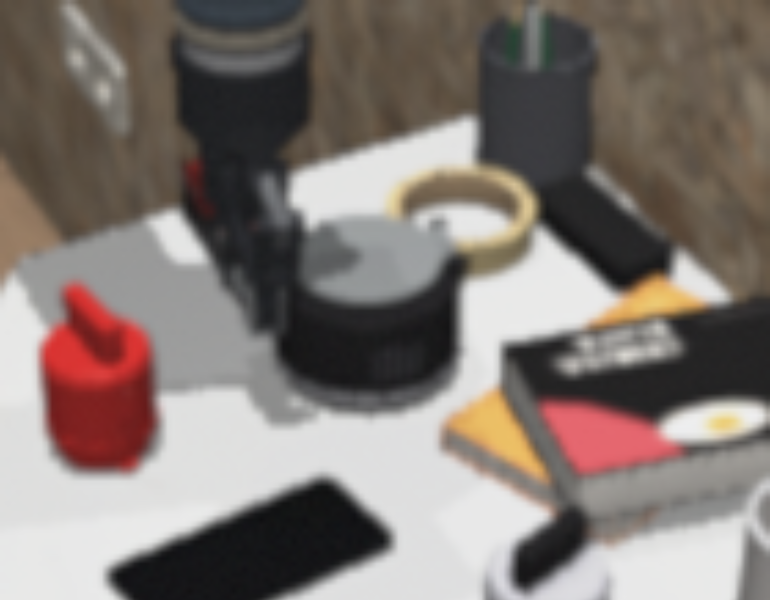

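```bash
python3 -m jog '[[[0,0,0.3],0],[[0,0,0.3],0],[[0,0,0.3],0],[[0,0,0.3],0],[[0,0,0.3],0],[[0,0,0.3],0]]' 0 25; python3 st.py
```

```text
t: 4.97
tcp_pos: [0.4747, 0.0898, 0.0585]
tool_rot: [-0.705, 0.046, -0.048, 0.706]
force: [0.5, 7.9, 0.9]
finger_gap: 0.227
t 4.9667 p [0.4747 0.0898 0.0585] q [-0.047  0.64   1.925  0.005  0.574 -1.488]
x [ 0.991 -0.133  0.002] z [0.133 0.991 0.003] ang 82.35 F [0.5 7.9 0.9] T [ 1.22 -0.03 -0.28] gap 19.4
```

```bash
python3 -m jog '[[[0.04,-0.97,0.1],0.01],[[0.15,-1.93,0.2],0.01],[[0.35,-2.88,0.2],0.01],[[0.61,-3.81,0.2],0.01],[[0.96,-4.71,0.2],0.01],[[1.48,-5.8,0.2],0.01],[[2.11,-6.83,0.2],0.01],[[2.85,-7.79,0.2],0.01],[[3.67,-8.68,0.2],0.01],[[3.67,-8.68,0.2],0.01]]'; python3 st.py
```

```text
t: 5.8
tcp_pos: [0.512, 0.0846, 0.1462]
tool_rot: [0.706, -0.049, 0.051, -0.705]
force: [-0.7, -1.9, -0.1]
finger_gap: 0.226
t 5.8 p [0.512  0.0846 0.1462] q [-5.100e-02  5.110e-01  1.782e+00 -1.000e-03  8.460e-01 -1.480e+00]
x [ 0.99  -0.14   0.003] z [ 0.14   0.99  -0.001] ang 81.94 F [-0.7 -1.9 -0.1] T [-0.47  0.2  -0.13] gap 19.3
```

```bash
python3 -m jog '[[[0.91,-0.8,0],0],[[1.89,-1.5,0],0],[[2.94,-2.1,0],0],[[4.05,-2.6,0],0],[[5.19,-2.98,0],0],[[6.37,-3.24,0],0],[[7.57,-3.39,0],0],[[8.8,-3.42,0],0],[[9.5,-3.4,0],0],[[10.2,-3.3,0],0],[[10.8,-3.2,0],0],[[11.4,-3.05,0],0],[[12.1,-2.85,0],0],[[12.1,-2.85,0],0]]'; python3 st.py
```

```text
t: 6.97
tcp_pos: [0.6306, 0.0668, 0.1725]
tool_rot: [0.706, -0.05, 0.05, -0.705]
force: [-2.5, -5.4, 2.3]
finger_gap: 0.224
t 6.9667 p [0.6306 0.0668 0.1725] q [-0.069  0.607  1.464 -0.003  1.071 -1.498]
x [ 0.99 -0.14 -0.  ] z [ 0.14   0.99  -0.002] ang 81.94 F [-2.5 -5.4  2.3] T [-0.79  0.45 -0.05] gap 19.1
```

```bash
python3 -m jog '[[[0.25,0.08,-0.1],0],[[0.5,0.17,-0.15],0],[[0.75,0.27,-0.15],0],[[1,0.37,-0.15],0],[[1.2,0.46,-0.15],0],[[1.36,0.53,-0.15],0],[[1.36,0.53,-0.15],0]]'; python3 st.py
python3 - <<'E'
from h import *
a=snap("scene","s4.png");b=snap("top","t4.png")
o=np.hstack([cv2.resize(a["f"][90:200,220:320],(480,528)),cv2.resize(b["f"][140:220,190:240],(320,512))[:528] if 0 else cv2.copyMakeBorder(cv2.resize(b["f"][140:220,190:240],(320,512)),0,16,0,0,0)])
cv2.imwrite("pics/c4.png",o)
E
```

```text
t: 7.55
tcp_pos: [0.6442, 0.0647, 0.1672]
tool_rot: [0.705, -0.049, 0.05, -0.705]
force: [-0.3, -1.6, 2.6]
finger_gap: 0.222
t 7.55 p [0.6442 0.0647 0.1672] q [-0.072  0.63   1.433 -0.     1.078 -1.502]
x [ 0.99  -0.14   0.001] z [ 0.14  0.99 -0.  ] ang 81.94 F [-0.3 -1.6  2.6] T [-0.43  0.43  0.03] gap 19.0
```

View pics/c4.png

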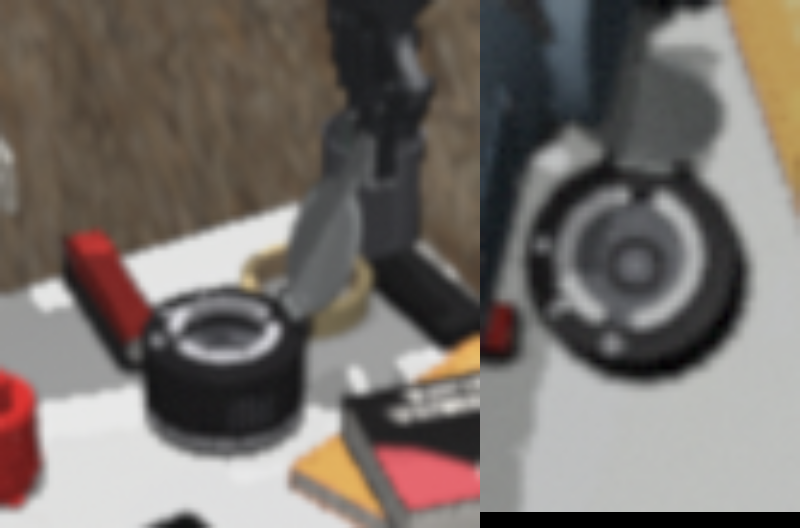

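```bash
python3 -m jog '[[[0.15,0.07,0],0],[[0.3,0.15,0],0],[[0.45,0.22,0],0],[[0.45,0.22,0],0]]'; python3 st.py; python3 -m jog '[[[0,0,0],0],[[0,0,0],0],[[0,0,0],0]]' 4.2 ; python3 st.py
```

```text
t: 7.98
tcp_pos: [0.6485, 0.064, 0.1652]
tool_rot: [0.705, -0.05, 0.05, -0.705]
force: [-1.9, -3.3, 4.2]
finger_gap: 0.228
t 7.9833 p [0.6485 0.064  0.1652] q [-0.073  0.637  1.423 -0.     1.081 -1.502]
x [ 0.99 -0.14  0.  ] z [ 0.14  0.99 -0.  ] ang 81.93 F [-1.9 -3.3  4.2] T [-0.51  0.45 -0.05] gap 19.4
t: 8.23
tcp_pos: [0.6482, 0.0652, 0.1647]
tool_rot: [-0.705, 0.05, -0.05, 0.706]
force: [-0.2, 0.7, 0.9]
finger_gap: 0.492
t 8.2333 p [0.6482 0.0652 0.1647] q [-0.072  0.638  1.424  0.002  1.08  -1.502]
x [ 0.99 -0.14  0.  ] z [0.14  0.99  0.001] ang 81.94 F [-0.2  0.7  0.9] T [-0.02  0.02  0.  ] gap 42.0
```

```bash
python3 -m jog '[[[0,-1,0],0],[[0,-3,0],0],[[0,-6,0],0],[[0,-9.5,0],0],[[0,-10,0],0]]'; python3 st.py
cat > m3.py <<'E'
from h import *
from scipy.optimize import least_squares
out=[]
for n,f,ctr,z in(("top","t4.png",(214,181),.070),("scene","s4.png",(266.5,159),.070)):
    c=snap(n); f=cv2.imread("pics/"+f) 
    g=cv2.GaussianBlur(cv2.resize(f,None,fx=4,fy=4,interpolation=cv2.INTER_CUBIC),(5,5),0)
    px=lambda p:((p[0]+.5)/4-.5,(p[1]+.5)/4-.5)
    o=proj(c,(.545,.0795,z)); print(n,"expected px",o)
    # rectify base-top plane, 0.25 mm/px, x up, y left, centred on (.545,.0795)
    S=4.;N=480
    uu,vv=np.meshgrid(np.arange(N),np.arange(N)); X=.545-(vv-N/2)/S/1000; Y=.0795-(uu-N/2)/S/1000
    P=np.stack([X,Y,np.full_like(X,z)],-1).reshape(-1,3)@c["R"].T+c["t"]; p=P@c["K"].T; p=(p[:,:2]/p[:,2:]).reshape(N,N,2).astype(np.float32)
    r=cv2.remap(f,p[...,0],p[...,1],cv2.INTER_CUBIC); 
    v=cv2.GaussianBlur(cv2.cvtColor(r,cv2.COLOR_BGR2GRAY),(7,7),0).astype(float)
    # outer edge of steel collar: strongest bright->dark along radial rays, iterate centre
    q=np.array([N/2,N/2,36*S]); 
    for it in range(3):
        E=[]
        for a in np.radians(np.arange(0,360,3)):
            rr=np.arange(30*S,45*S); l=v[(q[1]+rr*np.sin(a)).astype(int).clip(0,N-1),(q[0]+rr*np.cos(a)).astype(int).clip(0,N-1)]
            d=l[6:]-l[:-6]; k=d.argmin()
            if d[k]<-30: E.append((q[0]+(rr[k]+3)*np.cos(a),q[1]+(rr[k]+3)*np.sin(a)))
        E=np.array(E); s=least_squares(lambda w:np.hypot(E[:,0]-w[0],E[:,1]-w[1])-w[2],q,loss="cauchy",f_scale=2); q=s.x
    print(n,"collar outer: centre",.545-(q[1]-N/2)/S/1000,.0795-(q[0]-N/2)/S/1000,"r mm",q[2]/S,len(E))
    cv2.circle(r,(int(q[0]),int(q[1])),int(q[2]),(0,255,0),1);cv2.drawMarker(r,(int(q[0]),int(q[1])),(0,0,255),0,12)
    out.append(cv2.resize(r,(400,400)))
cv2.imwrite("pics/c5.png",np.hstack(out))
E
python3 m3.py
```

```text
t: 8.65
tcp_pos: [0.6519, 0.0646, 0.2727]
tool_rot: [-0.705, 0.045, -0.054, 0.706]
force: [1.8, 0.1, 1.7]
finger_gap: 0.494
t 8.65 p [0.6519 0.0646 0.2727] q [-7.200e-02  5.240e-01  1.315e+00  1.000e-03  1.289e+00 -1.503e+00]
x [ 0.99  -0.14   0.013] z [0.14  0.99  0.002] ang 81.96 F [1.8 0.1 1.7] T [-0.01  0.01 -0.01] gap 42.2
top expected px [213.01235154 179.87427141]
top collar outer: centre 0.5455584488761654 0.0805693092625848 r mm 38.22883852683922 59
scene expected px [265.91307414 158.25045862]
scene collar outer: centre 0.5461633769273752 0.07908095077271364 r mm 37.271128828310204 31
```

View pics/c5.png

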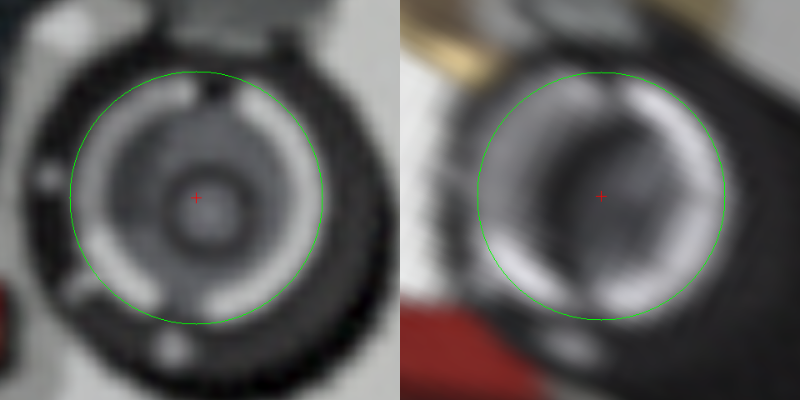

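The opened grinder gives a collar centre near (0.5456, 0.080). The insert ring, stud and rear notch put the yaw near -8.5°. Next I'll refine the cup axis from its top rim.

```bash
cat > m4.py <<'E'
from h import *
from scipy.optimize import least_squares
def rect(c,f,x0,y0,z,S=4.,N=360):
    uu,vv=np.meshgrid(np.arange(N),np.arange(N)); X=x0-(vv-N/2)/S/1000; Y=y0-(uu-N/2)/S/1000
    P=np.stack([X,Y,np.full_like(X,z)],-1).reshape(-1,3)@c["R"].T+c["t"]; p=P@c["K"].T; p=(p[:,:2]/p[:,2:]).reshape(N,N,2).astype(np.float32)
    return cv2.remap(f,p[...,0],p[...,1],cv2.INTER_CUBIC),X,Y
out=[]
top=snap("top","t5.png");sc=snap("scene","s5.png")
for c,fn in((top,"t0.png"),(top,"t2.png"),(top,"t5.png"),(sc,"s0.png"),(sc,"s5.png")):
    f=cv2.imread("pics/"+fn); x0,y0=.501,-.199
    r,X,Y=rect(c,f,x0,y0,.1)
    g=cv2.cvtColor(r,cv2.COLOR_BGR2GRAY).astype(float)
    w=((175-g)/140).clip(0,1)*(np.hypot(X-x0,Y-y0)<.031); w[w<.25]=0
    _,lab=cv2.connectedComponents((w>0).astype(np.uint8)); k=lab[180,180]; w=w*(lab==k)
    m=w.sum(); cx,cy=(w*X).sum()/m,(w*Y).sum()/m
    C=np.cov(np.stack([X.ravel(),Y.ravel()])*1000,aweights=w.ravel()); ev,V=np.linalg.eigh(C)
    print(fn,"bar",round(cx,4),round(cy,4),"area",(m/16).round(),"LxW",np.sqrt(12*ev[::-1]).round(1),"dir",np.degrees(np.arctan2(V[1,1],V[0,1])).round(1)%180)
    r,X,Y=rect(c,f,x0,y0,.072); S=4.;N=360
    v=cv2.GaussianBlur(cv2.cvtColor(r,cv2.COLOR_BGR2GRAY),(5,5),0).astype(float)
    q=np.array([N/2,N/2,32*S])
    for it in range(4):
        E=[]
        for a in np.radians(np.arange(0,360,4)):
            rr=np.arange(27*S,37*S); l=v[(q[1]+rr*np.sin(a)).astype(int),(q[0]+rr*np.cos(a)).astype(int)]
            d=np.abs(l[6:]-l[:-6]); k=d.argmax()
            if d[k]>12: E.append((q[0]+(rr[k]+3)*np.cos(a),q[1]+(rr[k]+3)*np.sin(a)))
        E=np.array(E); q=least_squares(lambda w:np.hypot(E[:,0]-w[0],E[:,1]-w[1])-32*S,q,loss="cauchy",f_scale=2).x
    res=np.hypot(E[:,0]-q[0],E[:,1]-q[1])-32*S
    print("   rim",round(x0-(q[1]-N/2)/S/1000,4),round(y0-(q[0]-N/2)/S/1000,4),len(E),"inl",(np.abs(res)<4).sum())
    cv2.circle(r,(int(q[0]),int(q[1])),128,(0,255,0),1); out.append(cv2.resize(r,(260,260)))
out.append(out[0]*0); cv2.imwrite("pics/c6.png",np.vstack([np.hstack(out[:3]),np.hstack(out[3:])]))
E
python3 m4.py
```

```text
t0.png bar 0.5011 -0.1992 area 615.0 LxW [48.6 14.3] dir 19.19999999999999
   rim 0.5025 -0.2034 59 inl 34
t2.png bar 0.5011 -0.1993 area 573.0 LxW [48.  13.7] dir 19.099999999999994
   rim 0.5027 -0.2037 59 inl 29
t5.png bar 0.5012 -0.1992 area 624.0 LxW [48.6 14.5] dir 19.099999999999994
   rim 0.5021 -0.2039 57 inl 27
s0.png bar 0.5048 -0.2073 area 1288.0 LxW [56.4 28.8] dir 37.400000000000006
   rim 0.5014 -0.2047 59 inl 24
s5.png bar 0.5048 -0.2073 area 1287.0 LxW [56.4 28.8] dir 37.30000000000001
   rim 0.5015 -0.2046 61 inl 24
```

View pics/c6.png

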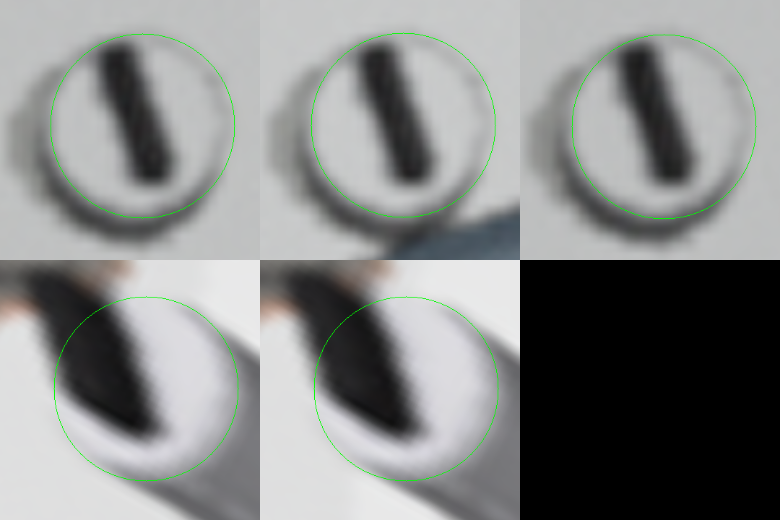

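```bash
python3 -m jog '[[[-1.2,0,-3],-0.05],[[-2.4,0,-6],-0.1],[[-3.6,0,-9],-0.15],[[-4.8,0,-12],-0.2],[[-6,0,-15.5],-0.25],[[-7.2,0,-19],-0.3],[[-8.4,0,-22.5],-0.35],[[-9.6,0,-25.5],-0.4],[[-10.6,0,-27.5],-0.475],[[-11.1,0,-28.3],-0.475],[[-11.1,0,-28.3],-0.475],[[-11.1,0,-28.3],-0.475],[[-11.1,0,-28.3],-0.475]]'; python3 st.py
```

```text
t: 9.93
tcp_pos: [0.4989, -0.1991, 0.2646]
tool_rot: [-0.697, -0.117, 0.118, 0.698]
force: [0.4, 0.1, -0.2]
finger_gap: 0.492
t 9.9333 p [ 0.4989 -0.1991  0.2646] q [-5.880e-01  3.700e-01  1.612e+00  1.000e-03  1.161e+00 -2.494e+00]
x [ 0.945  0.328 -0.   ] z [-0.328  0.945  0.001] ang 109.15 F [ 0.4  0.1 -0.2] T [ 0.02  0.05 -0.03] gap 42.0
```

```bash
python3 -m jog '[[[0.2,3,-0.1],0],[[0.2,7,-0.1],0],[[0.2,11,-0.1],0],[[0.2,14,-0.1],0],[[0.2,16.5,-0.1],0],[[0.2,17.8,-0.1],0],[[0.2,18.5,-0.1],0],[[0.2,18.7,-0.1],0],[[0.2,18.7,-0.1],0],[[0.2,18.7,-0.1],0]]'; python3 st.py;python3 -m jog '[[[0,0,0],0],[[0,0,0],0],[[0,0,0],0],[[0,0,0],0],[[0,0,0],0]]' 0 60; python3 st.py
```

```text
t: 10.77
tcp_pos: [0.5018, -0.2006, 0.079]
tool_rot: [0.698, 0.118, -0.117, -0.697]
force: [-0.4, -1.3, 0.9]
finger_gap: 0.493
t 10.7667 p [ 0.5018 -0.2006  0.079 ] q [-0.587  0.644  1.77   0.     0.725 -2.493]
x [0.944 0.329 0.001] z [-0.329  0.944 -0.002] ang 109.19 F [-0.4 -1.3  0.9] T [ 0.01  0.03 -0.04] gap 42.1
t: 11.18
tcp_pos: [0.5016, -0.2014, 0.0793]
tool_rot: [0.698, 0.118, -0.117, -0.697]
force: [0.8, -0.3, 6.2]
finger_gap: 0.146
t 11.1833 p [ 0.5016 -0.2014  0.0793] q [-0.589  0.644  1.77   0.     0.725 -2.493]
x [0.945 0.328 0.002] z [-0.328  0.945 -0.002] ang 109.13 F [ 0.8 -0.3  6.2] T [0.14 0.06 0.04] gap 12.4
```

```bash
python3 -m jog '[[[0,-1,0],0],[[0,-3,0],0],[[0,-6,0],0],[[0,-9,0],0],[[0.8,-11.2,1.5],0.04],[[2.4,-11.2,4.5],0.1],[[4,-11.2,7.5],0.16],[[5.6,-11.2,10.5],0.22],[[7.2,-11.2,13.5],0.28],[[8.8,-11.2,16.5],0.34],[[10.4,-11.2,19.5],0.4],[[11.8,-11.2,22.2],0.46],[[13,-11.2,24.3],0.482],[[13.4,-11.2,25.1],0.482],[[13.4,-11.2,25.1],0.482],[[13.4,-11.2,25.1],0.482],[[13.4,-11.2,25.1],0.482]]'; python3 st.py
python3 - <<'E'
from h import *
b=snap("top","t7.png");a=snap("scene","s7.png")
print(proj(b,(.5456,.0799,.18)),proj(a,(.5456,.0799,.16)))
o=np.hstack([cv2.resize(a["f"][100:200,220:320],(420,420)),cv2.resize(b["f"][140:220,175:255],(380,380))[:420] if 0 else cv2.resize(b["f"][140:220,175:255],(380,420))])
cv2.imwrite("pics/c7.png",o)
E
```

```text
t: 12.6
tcp_pos: [0.5446, 0.0792, 0.19]
tool_rot: [0.705, -0.053, 0.052, -0.705]
force: [0.9, -1.3, -2.3]
finger_gap: 0.151
t 12.6 p [0.5446 0.0792 0.19  ] q [-5.800e-02  4.820e-01  1.663e+00 -1.000e-03  9.970e-01 -1.480e+00]
x [ 0.989 -0.148 -0.001] z [ 0.148  0.989 -0.001] ang 81.5 F [ 0.9 -1.3 -2.3] T [-0.    0.02 -0.  ] gap 12.9
[207.29714219 171.62995512] [265.95988269 133.68723019]
```

```bash
python3 - <<'E'
from h import *
a=snap("scene"); f=cv2.imread("pics/s7.png"); g=cv2.cvtColor(f,cv2.COLOR_BGR2GRAY)
p=np.array([.5446,.0792]); l=np.array([.892,-.452])
for z in(.135,.145,.155,.165,.172):
    u=proj(a,(*p,z)); e1=proj(a,(*(p-l*.032),z)); e2=proj(a,(*(p+l*.032),z))
    r=int(round(u[1])); print(z,"axis",u.round(1),"edges",e1.round(1),e2.round(1)); print("  from",int(u[0])-18,g[r,int(u[0])-18:int(u[0])+19])
E
```

```text
0.135 axis [265.8 140.9] edges [255.4 140.9] [276.1 140.9]
  from 247 [ 75  86 102 116 143 169 175 183 188 161 113 101 109 113 117 120 122 123
 123 123 121 117 110 104 102 100 100  98  95 104 145 177 153 110  84  79
  81]
0.145 axis [265.8 138.1] edges [255.4 138.1] [276.2 138.1]
  from 247 [ 78  80  89  91  88  81  80  83  82  88 101 105 108 113 116 119 121 122
 123 122 121 114 106 103 101 100  99  98  97 117 175 225 226 196 121  78
  79]
0.155 axis [265.8 135.3] edges [255.3 135.3] [276.2 135.3]
  from 247 [ 79  80  81  83  83  85  88  88  85  89 101 104 107 111 114 116 122 127
 127 126 125 119 107 105 102 101  99  97  97 118 175 225 230 226 196 129
  85]
0.165 axis [265.8 132.5] edges [255.3 132.4] [276.3 132.5]
  from 247 [ 83  82  83  83  87  90  89  84  82  90 107 126 143 157 162 166 184 199
 205 200 181 146 130 127 123 121 118 113 106  98  93 108 121 144 165 149
 110]
0.172 axis [265.8 130.5] edges [255.2 130.4] [276.3 130.5]
  from 247 [ 85  85  83  85  88  90  86  79  81  95 121 153 181 192 199 204 208 205
 186 150 134 129 129 128 129 128 130 140 154 140 104  89  89  90  89  85
  84]
```

```bash
python3 -m jog '[[[-0.1,1,0.05],0],[[-0.1,2.2,0.05],0],[[-0.1,3.2,0.05],0],[[-0.1,3.6,0.05],0],[[-0.1,3.6,0.05],0]]'; python3 st.py; python3 -m jog '[[[0,0.2,0],0],[[0,0.4,0],0],[[0,0.6,0],0],[[0,0.8,0],0],[[0,0.8,0],0]]'; python3 st.py
```

```text
t: 13.17
tcp_pos: [0.543, 0.0808, 0.1524]
tool_rot: [0.705, -0.054, 0.051, -0.705]
force: [0.5, -0.2, -2.3]
finger_gap: 0.149
t 13.1667 p [0.543  0.0808 0.1524] q [-0.056  0.535  1.698 -0.     0.912 -1.478]
x [ 0.989 -0.148 -0.004] z [ 0.148  0.989 -0.   ] ang 81.5 F [ 0.5 -0.2 -2.3] T [-0.02  0.02  0.01] gap 12.7
t: 13.58
tcp_pos: [0.544, 0.0811, 0.1459]
tool_rot: [0.705, -0.052, 0.052, -0.705]
force: [-0.5, 0.9, -2.0]
finger_gap: 0.15
t 13.5833 p [0.544  0.0811 0.1459] q [-0.055  0.545  1.703  0.     0.894 -1.478]
x [ 0.989 -0.147 -0.   ] z [ 0.147  0.989 -0.   ] ang 81.54 F [-0.5  0.9 -2. ] T [-0.    0.01 -0.02] gap 12.8
```

```bash
python3 -m jog '[[[0,0.2,0],0],[[0,0.4,0],0],[[0,0.6,0],0],[[0,0.6,0],0]]'; python3 st.py; python3 -m jog '[[[0,0.2,0],0],[[0,0.4,0],0],[[0,0.4,0],0]]'; python3 st.py
```

```text
t: 13.92
tcp_pos: [0.5438, 0.081, 0.1397]
tool_rot: [0.705, -0.052, 0.052, -0.705]
force: [-0.4, -0.2, -3.6]
finger_gap: 0.146
t 13.9167 p [0.5438 0.081  0.1397] q [-0.055  0.555  1.707  0.     0.88  -1.478]
x [ 0.989 -0.147 -0.001] z [ 0.147  0.989 -0.   ] ang 81.53 F [-0.4 -0.2 -3.6] T [ 0.01  0.04 -0.02] gap 12.5
t: 14.17
tcp_pos: [0.5439, 0.081, 0.1357]
tool_rot: [0.705, -0.052, 0.052, -0.705]
force: [-0.2, 0.3, -2.6]
finger_gap: 0.146
t 14.1667 p [0.5439 0.081  0.1357] q [-0.055  0.561  1.71  -0.     0.871 -1.478]
x [ 0.989 -0.147 -0.001] z [ 0.147  0.989 -0.   ] ang 81.53 F [-0.2  0.3 -2.6] T [ 0.03  0.02 -0.03] gap 12.4
```

Sliding in freely. The last few millimetres to the shoulder come next.

```bash
python3 -m jog '[[[0,0.15,0],0],[[0,0.3,0],0],[[0,0.45,0],0],[[0,0.55,0],0],[[0,0.55,0],0]]'; python3 st.py
```

```text
t: 14.58
tcp_pos: [0.5441, 0.081, 0.1313]
tool_rot: [0.705, -0.052, 0.052, -0.705]
force: [-2.1, -0.8, 3.9]
finger_gap: 0.148
t 14.5833 p [0.5441 0.081  0.1313] q [-0.055  0.568  1.713 -0.     0.86  -1.478]
x [ 0.989 -0.147  0.   ] z [ 0.147  0.989 -0.   ] ang 81.53 F [-2.1 -0.8  3.9] T [-0.01  0.26 -0.01] gap 12.6
```

```bash
python3 -m jog '[[[0,0,0.01],0.08],[[0,0,0.02],0.16],[[0.01,0,0.03],0.24],[[0.01,0,0.04],0.32],[[0.02,0,0.05],0.4],[[0.02,0,0.06],0.48],[[0.03,0,0.07],0.56],[[0.03,0,0.08],0.64],[[0.04,0,0.09],0.7],[[0.04,0,0.1],0.75],[[0.04,0,0.1],0.785],[[0.04,0,0.1],0.785],[[0.04,0,0.1],0.785]]'; python3 st.py
python3 - <<'E'
from h import *
b=snap("top","t8.png");a=snap("scene","s8.png")
o=np.hstack([cv2.resize(a["f"][100:190,220:310],(480,480),interpolation=cv2.INTER_CUBIC),cv2.resize(b["f"][150:210,190:230],(320,480),interpolation=cv2.INTER_CUBIC)])
cv2.imwrite("pics/c8.png",o)
E
```

```text
t: 15.67
tcp_pos: [0.5438, 0.081, 0.1315]
tool_rot: [0.633, -0.318, 0.317, -0.631]
force: [-2.7, -3.2, 6.9]
finger_gap: 0.153
t 15.6667 p [0.5438 0.081  0.1315] q [-0.054  0.568  1.712 -0.003  0.863 -0.692]
x [ 0.597 -0.802  0.001] z [ 0.802  0.597 -0.003] ang 36.66 F [-2.7 -3.2  6.9] T [-0.64  0.6   0.2 ] gap 13.1
```

View pics/c8.png

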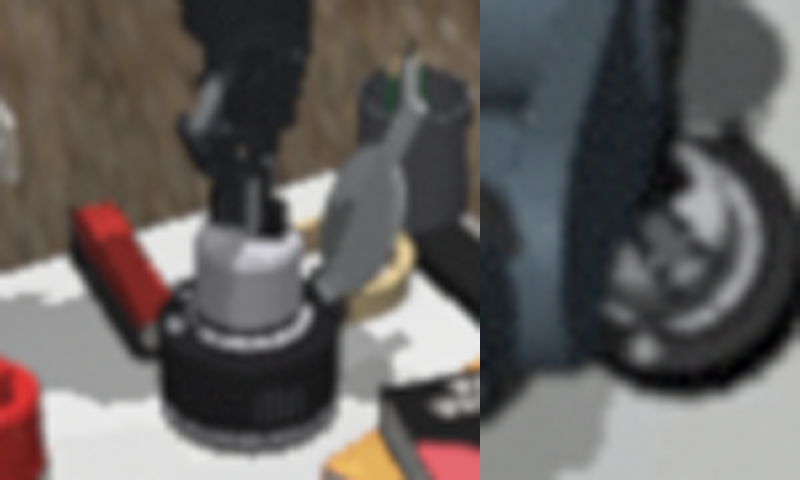

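```bash
python3 -m jog '[[[0,0,0],0.01],[[0,0,0],0.015],[[0,0,0],0.015],[[0,0,0],0.015],[[0,0,0],0.015],[[0,0,0],0.015]]' - 90; python3 st.py; python3 -m jog '[[[0,0,0],0],[[0,0,0],0],[[0,0,0],0],[[0,0,0],0],[[0,0,0],0],[[0,0,0],0]]'; python3 st.py
python3 - <<'E'
from h import *
c=snap("top");n=c["f"];o=cv2.imread("pics/t2.png")
# bystanders unchanged? compare the pictures now and before outside the arm
for nm,(x0,x1,y0,y1) in dict(phone=(242,268,202,248),usb=(312,322,210,226),keys=(300,345,228,256),mug=(298,336,140,170),canister=(334,360,190,216)).items():
    r=cv2.imread("pics/t5.png" if nm!="xx" else "pics/t2.png")
    print(nm,np.abs(n[y0:y1,x0:x1].astype(int)-r[y0:y1,x0:x1]).mean().round(1))
E
```

```text
t: 16.27
tcp_pos: [0.5438, 0.081, 0.1315]
tool_rot: [0.631, -0.322, 0.322, -0.629]
force: [-3.5, -3.5, 5.7]
finger_gap: 0.142
t 16.2667 p [0.5438 0.081  0.1315] q [-0.054  0.568  1.713 -0.003  0.863 -0.678]
x [ 0.585 -0.811  0.001] z [ 0.811  0.585 -0.003] ang 35.83 F [-3.5 -3.5  5.7] T [-0.58  0.65  0.3 ] gap 12.2
t: 16.77
tcp_pos: [0.5438, 0.081, 0.1315]
tool_rot: [0.631, -0.322, 0.322, -0.629]
force: [-3.8, -2.4, 7.2]
finger_gap: 0.148
t 16.7667 p [0.5438 0.081  0.1315] q [-0.054  0.568  1.713 -0.003  0.863 -0.677]
x [ 0.585 -0.811  0.001] z [ 0.811  0.585 -0.003] ang 35.83 F [-3.8 -2.4  7.2] T [-0.59  0.66  0.26] gap 12.6
phone 3.8
usb 1.0
keys 0.9
mug 1.0
canister 0.9
```

```bash
python3 -c "
from station import workorder; print(workorder.sign_off())"; python3 st.py
```

```text
the job is handed in; nothing more can be done
None
the job is handed in; nothing more can be done
```

The job is handed in: the cup is seated in the socket and the gripper is still holding it at half way, about 17 s into the 58 s allowed. No verdict was reported.

**What I did**
- **Cover:** I gripped the cover by its lip, swung it over and lowered it until it touched its stop, then let go.
- **Cup:** I took the steel cup with the finger bar, not the round-knobbed canister or the red and yellow look-alikes. It went into the socket with almost no side force.
- **Twist:** I turned it clockwise against the spring and stopped at half way, then raised the grip to 90 N for the hold.

**Last checks**
- **Seating:** the tool height was 131.5 mm, against 131.3 mm expected for a seated cup. The push down was about 7 N.
- **Angle:** the gripper had turned 45.7° from the insertion angle. The reaction torque was about 0.26 N m, against 0.18 N m from the spring alone, and I put the rest down to friction. The bar may lag the gripper by about a degree, and the base's heading is known to about 1°.
- **Cover:** the last view shows it leaning back on its stop.

**Weak or disagreeing points**
- **Bar against the ridge:** the arm hid the ridge, so I could not see the bar above it. The half-way position rests on the gripper angle and torque.
- **Cup position:** the two cameras disagreed by 2–4 mm across the bar, and the gripper centred that on closing. The top-view rim fit was poor, so I did not use it.
- **Other objects:** the mug, canister, USB stick and keys look unchanged between pictures. The phone's patch differed slightly more, probably from the arm's shadow, as nothing came near it. I did not compare the stapler and tape roll.

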